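Square up the well plate, then unlatch the plate incubator and hold its gate wide

TASK

Slide the well plate on the loading tray home into the tray's corner, so that its edges lie flat against both stops. Then unlatch the little incubator: squeeze the catch with the two round pins fully together first, the catch with the two flat tabs fully together after it, then take the gate by its upright post and swing it out past its detent until it stands square to the incubator's front. Finish while still holding the gate wide by its post, because its spring would swing it back, with the plate still home, and leave the vial, the dish and the tip box where they are.

Things in the scene. Friction and masses are not known exactly. Their poses are not given: they have to be found in the camera images.
- tray: Fixed flat aluminium tray, 210 (x) by 250 (y) by 8 mm thick; origin: centre of its underside. Two dark stops 10 mm high stand on it: the far stop, along y from -100 to +20 mm, its face (looking to -x) at x = +90 mm; the side stop, along x from 0 to +80 mm, its face (looking to +y) at y = -110 mm. A plate fully home has its centre at tray x = +47.3, y = -46.1 mm.
- plate_mid (a point): Loose white 24-well plate, 85.5 mm along its x, 127.8 along its y, 14.5 high, about 0.12 kg, on the tray, some 20 to 50 mm short of either stop, turned up to 0.2 rad. Site: its centre, half-way up (7.25 mm above the tray's top); axes along its edges. Home: its +x long edge flat on the far stop, its -y short edge on the side stop.
- incubator: Fixed white plate incubator, 180 deep (x), 260 wide (y), 90 mm high; origin: middle of the foot of its front, x pointing inwards (away from the robot), y to the left along the front, which the gate closes. A 6 mm sill lies before it, 100 mm deep, from y = +20 to +130 mm, with a spring detent ball on it (top 13 mm above the bench).
- pin_catch_mid (a point): Catch with two upright round pins (12 mm diameter), on the roof just behind the gate, in either of two places 90 mm apart along y. Site: midway between the unsqueezed pins, half-way up; axes as the incubator's. Pin centres at y = +15 and -15 mm (42 mm over both); tops 21 mm above the point, base plate 24 mm below it, roof 30 mm below.
- tab_catch_mid (a point): Catch with two upright flat tabs (8 mm thick along y, 24 mm along x), in the other catch place. Site: midway between the unsqueezed tabs, half-way up; axes as the incubator's. Tab centres at y = +17 and -17 mm (42 mm over both); tops 21 mm above the point, base plate 24 mm below it. It must not be squeezed before the pin catch.
- pin_catch_jaw (a joint): Squeeze of the pin catch: 0 out, 0.014 m fully in (released). The -y pin slides to the fixed +y one (28 mm over both when in), takes about 4 N and stays where left. It carries a hook that reaches 46 mm forward (-x), 12 mm and more below the point, and bars the gate until squeezed in.
- tab_catch_jaw (a joint): Squeeze of the tab catch: 0 out, 0.014 m fully in (released). The -y tab slides to the fixed +y one (28 mm over both when in), takes about 4 N and stays where left; its hook, like the other, bars the gate until squeezed in.
- gate (a joint): Angle of the gate: 0 closed; grows as its free end swings out towards the robot (clockwise from above); limit 1.8 rad. Vertical hinge axis at incubator x = -6, y = +100 mm. A detent ball holds it back at 0.48 to 0.72 rad (about 6 N at the post to pass); a closing spring pushes back with 1 to 3 N at the post, so it does not stay wide by itself.
- gate_post: Upright round steel post, 14 mm diameter, on the top edge of the aluminium gate near its free end, 190 mm from the hinge axis. Origin: on its axis at the height to grip, 120 mm above the bench; it rises 25 mm above that and goes 40 mm down to the gate's top edge. It is a sleeve that turns freely on its own axis.
- vial_mid (a point): Bystander: loose glass vial, 26 mm diameter, 50 mm high, standing; point at its centre.
- dish_center (a point): Bystander: loose clear culture dish, 86 mm diameter, 15 mm high; point at its centre.
- tip_box_mid (a point): Bystander: loose blue pipette-tip box with a white lid, 80 by 115 by 54 mm; point at its centre.
Not all that is in view belongs to the job. What is shaped like the part that bears plate_mid but pink is not meant.

How it is judged:
By the outcome, as a careful person would: the job done as asked, in the order asked, and still so for the second after the job is handed in, while the arm keeps its last pose, push and grip.
It also fails if it takes over 72 s, if anything falls off the work surface, if the arm or the gripper's body presses on something with over 40 N, if the wrist force passes 120 N, or if a joint passes its speed limit or range.

ROBOT

A 6-joint arm with a two-finger parallel gripper is mounted at the origin on the work surface. World frame = base frame: x ahead of the robot, y to its left, z up, the work surface at z = 0. Lengths are in m, angles in rad, forces in N, time in s.
With the tool pointing down it reaches from about 0.375 to 0.9 m from the base axis. Payload 3.1 kg.
Tool frame: the origin (TCP) lies midway between the tips of the shut fingers; the grasp point (between the pads) lies 19 mm behind it (grip_depth is the distance from the TCP to the grasp point, in m); z points along the fingers, y is the line along which they close (so a half turn about z gives the same grasp; the last joint's range is limited). The gripper opens to 87 mm and grips with 3 to 60 N. Pads are 19 mm wide; open, the fingers measure 117 mm over their backs; the gripper's body (75 mm by 190 mm) begins 51 mm behind the grasp point.
Start: joints at [-1.304, 0.527, 1.433, -0, 1.181, -0.178], TCP at [0.27, -0.564, 0.202] pointing down, gripper open.
Joint ranges: [-3.08, 3.08], [-0.75, 2.2], [0.22, 2.44], [-1.43, 4.57], [0, 2.65], [-2.85, 2.85]. Speed limits (rad/s): [2.79, 2.79, 3.14, 3.14, 3.14, 3.14].

INTERFACE

Orientations are given as a rotation vector (axis times angle).
In Python, from rig import get_state, capture, hand_in, grip_depth gives the robot as it stands.
- The arm moves only by the tool servo_tool, never from a script. Its arguments are lists of equal length, an entry for each row: "hand": the closure, from -1 (fully open) to 1 (shut); "dp": the shift along the tool's x, y, z in mm, a list of three; "spin": the turn about the tool's z in degrees. In form: {"hand": [hand, ...], "dp": [[dx, dy, dz], ...], "spin": [spin, ...]}. A call has 1 to 12 rows; each row shifts and turns the commanded pose from where the row before left it, along the tool's axes as they then stand; what a row does not reach is not made up. A row lasts 1/8 s, in which the tool goes at most 62.5 mm and 10.7 degrees, less where a joint would pass 70% of its speed; a pose out of reach is approached as far as the arm can. A call with a gripper value outside its range is refused whole. The fingers move at their own pace and stop on an object; "newtons" is the grip in N (left out, the last holds). Time passes only in rows, so rows that do not move let the fingers close. It gives the time, the measured TCP pose, the force, the opening and the grip force at its end, in the units of the state.
- get_state(): the state, without advancing time (a new reading comes with each control period).
- capture(name): name is "side" or "top"; returns a dict with "color" (480x640x3 uint8, red, green, blue), "depth" (480x640 float32, m along the optical axis (not along the pixel's ray), 0 where there is no reading), "fx", "fy", "cx", "cy" (pixels), "R" (3x3) and "t" (3): a world point X has camera coordinates R X + t. Camera axes: x right, y down, z forward; pixel columns grow to the right and rows downward; lengths in m; the calibration is good to about 2 mm. A picture is of the moment at which its call begins.
- hand_in(): hands the job in; it is judged then, once.
The state is a dict: "clock": time; "qpos": joint angles; "qd": joint speeds; "effort": joint torques, N m; "tool_pos": TCP position; "orientation": TCP orientation; "ft_force": force on the tool from outside, world axes, zero at the start; "ft_torque": the same for the moment, N m; "grip_width": finger opening in m; "grasp_force": force on a finger pad.
Only numpy, scipy, OpenCV 4.12 (cv2) and the standard library are available. Lean on these libraries where they do the work, as an engineer would, in place of code of your own. Each camera call takes 0.05 s, during which the arm holds its last target. There are 200 camera calls.

## Working session

There is one attempt and no reset: what is moved stays moved. The work goes in short steps, Python scripts to look and compute and a tool call to move; the robot and the scene stay as the last step left them, time stands still between calls to the robot, and variables do not carry over. Pictures are saved under pics/ and viewed, at most 10 in all, crops included, and the job is handed in when it is done.

Besides the shell and the picture viewer there is one more tool, called after "Request:" as name([rows], argument=value, ...), one row to a line, values as JSON. servo_tool: Moves the arm, as the interface text tells. Its arguments: {"type":"object","properties":{"hand":{"type":"array","items":{"type":"number"}},"dp":{"type":"array","items":{"type":"array","items":{"type":"number"}}},"spin":{"type":"array","items":{"type":"number"}},"newtons":{"type":"number"}},"required":["hand","dp","spin"]}

```bash
mkdir -p pics; python3 - <<'E'
from rig import *
import cv2,numpy as np
s=get_state();print({k:np.round(v,3).tolist() for k,v in s.items()},grip_depth)
for n in("top","side"):
    c=capture(n);cv2.imwrite(f"pics/{n}1.png",c["color"][:,:,::-1]);np.savez(f"{n}1.npz",**c)
    print(n,c["fx"],(-c["R"].T@c["t"]).round(3),c["R"].round(2).tolist())
E
```

```text
{'clock': 0.0, 'qpos': [-1.303, 0.528, 1.434, -0.0, 1.181, -0.179], 'qd': [-0.001, -0.001, 0.0, 0.001, -0.0, 0.0], 'effort': [0.001, -44.004, -17.659, 0.063, 0.058, -0.0], 'tool_pos': [0.269, -0.563, 0.201], 'orientation': [-3.062, -0.694, 0.0], 'ft_force': [1.288, 0.724, -0.303], 'ft_torque': [0.019, 0.012, 0.04], 'grasp_force': 0.0, 'grip_width': 0.087} 0.0187
top 493.4730007243237 [ 0.398 -0.112  1.368] [[-0.0, -1.0, 0.01], [-1.0, 0.0, -0.1], [0.1, -0.02, -1.0]]
side 514.587162851096 [0.396 0.861 0.705] [[-0.99, -0.12, -0.0], [-0.06, 0.53, -0.84], [0.1, -0.84, -0.54]]
```

View pics/top1.png

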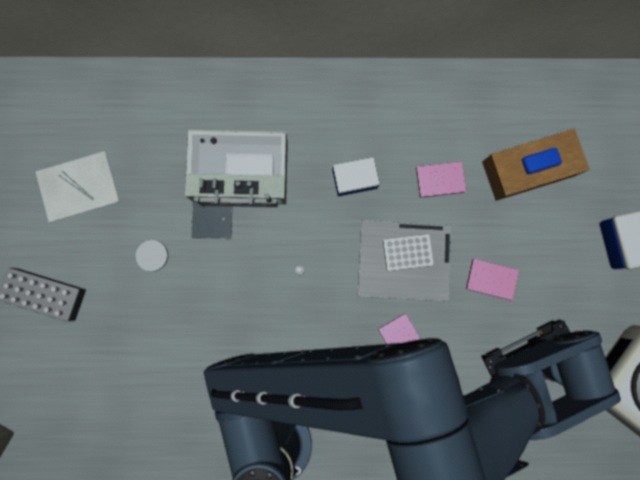

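View pics/side1.png

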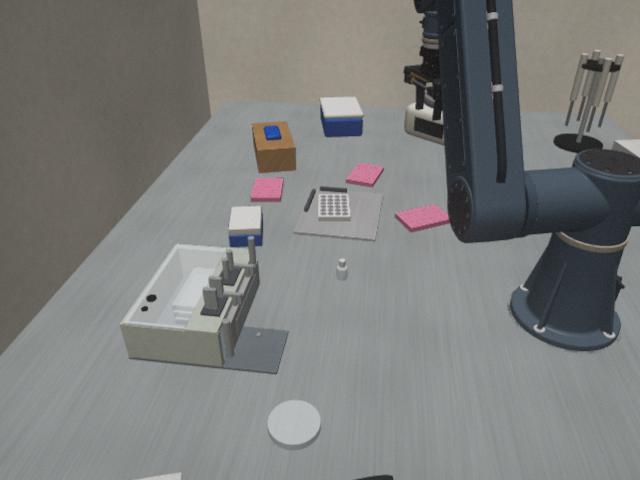

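The top view shows the tray at about (405,260) with the plate at (408,252), and the incubator at (236,170) with its catches at (211,187) and (246,187). The vial is at (299,270) and the dish at (151,256). I'll zoom in on the catches and the plate.

```bash
cat > h.py <<'E'
import numpy as np,cv2
def load(n): return dict(np.load(n))
def cloud(c):
    v,u=np.mgrid[0:480,0:640];d=c["depth"]
    P=np.stack([(u-c["cx"])/c["fx"]*d,(v-c["cy"])/c["fy"]*d,d],-1)
    W=(P-c["t"])@c["R"]; W[d==0]=np.nan; return W
def proj(c,X):
    q=c["R"]@np.array(X)+c["t"];return [round(float(c["fx"]*q[0]/q[2]+c["cx"]),1),round(float(c["fy"]*q[1]/q[2]+c["cy"]),1)]
E
python3 - <<'E'
from h import *
t=load("top1.npz");s=load("side1.npz")
a=cv2.resize(t["color"][125:245,180:295],None,fx=3.4,fy=3.4,interpolation=3)
b=cv2.resize(s["color"][225:375,120:295],None,fx=2.28,fy=2.28,interpolation=3)
d=cv2.resize(t["color"][215:305,350:460],None,fx=3.6,fy=3.6,interpolation=3)
W=np.zeros((408+330,800,3),np.uint8)[:600]
W=np.zeros((600,800,3),np.uint8)
W[:a.shape[0],:a.shape[1]]=a;W[:b.shape[0],400:400+min(400,b.shape[1])]=b[:,:400];
W[410:600,:396]=cv2.resize(d,(396,190));
cv2.imwrite("pics/c1.png",W[:,:,::-1])
C=cloud(t)
def at(u,v): print((u,v),np.nanmedian(C[v-1:v+2,u-1:u+2].reshape(-1,3),0).round(4))
for p in[(408,252),(370,290),(440,290),(425,226),(447,248),(299,270),(151,256),(215,220),(356,175),(192,160),(282,160),(236,135),(195,187),(228,187),(275,187)]:at(*p)
# plate: points height over tray
x,y,z=np.moveaxis(C,-1,0)
col=t["color"].astype(int)
m=np.zeros((480,640),np.uint8);m[230:275,380:438]=1
w=(m>0)&(col.min(-1)>190)
r=cv2.minAreaRect(np.argwhere(w)[:,::-1].astype(np.float32));print(r,w.sum())
# front heights map
np.set_printoptions(linewidth=250)
print((z[176:208:1,188:290:2]*1000).round().astype(int))
E
```

```text
(408, 252) [ 0.5115 -0.3722  0.0235]
(370, 290) [ 0.4082 -0.2683  0.009 ]
(440, 290) [ 0.4074 -0.4606  0.0109]
(425, 226) [ 0.5839 -0.4217  0.0188]
(447, 248) [ 0.5224 -0.4816  0.0196]
(299, 270) [ 0.4618 -0.0742  0.0509]
(151, 256) [0.5027 0.331  0.0171]
(215, 220) [0.6041 0.1608 0.0077]
(356, 175) [ 0.7189 -0.2291  0.0544]
(192, 160) [0.7511 0.2059 0.0912]
(282, 160) [ 0.7509 -0.0304  0.0915]
(236, 135) [0.8174 0.0919 0.0925]
(195, 187) [0.6781 0.1974 0.0913]
(228, 187) [0.6777 0.1106 0.0924]
(275, 187) [ 0.6781 -0.0123  0.09  ]
((0.0, 0.0), (0.0, 0.0), 0.0) 0
[[91 90 92 ... 90 17 -2]
 [92 92 92 ... 96 16  0]
 [88 96 91 ... 86 17  0]
 ...
 [ 2  4 -2 ...  0  2  1]
 [ 6 -1 -2 ... -2  3 -1]
 [ 4  6  5 ... -5  3  2]]<stdin>:22: RuntimeWarning: invalid value encountered in cast
```

View pics/c1.png

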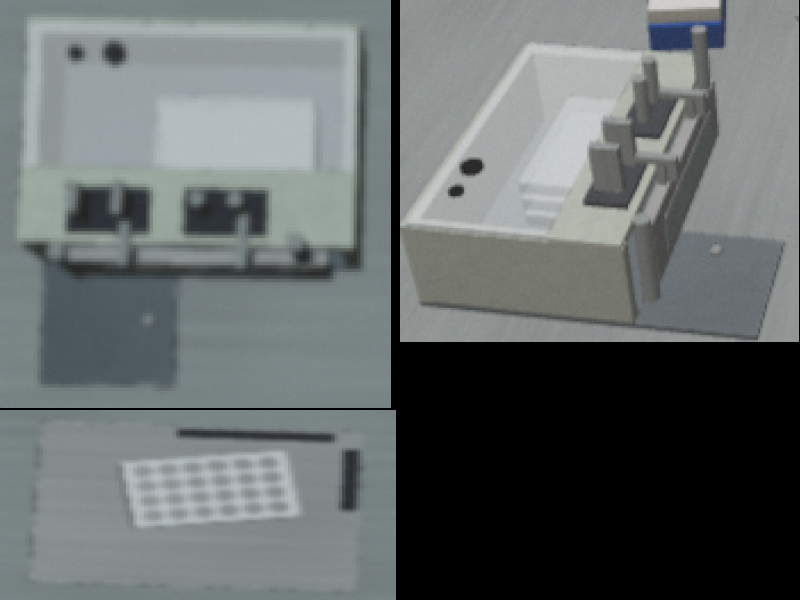

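The crop shows that the left (+y) catch at about (211,187) has the tabs and the right one at about (246,187) has the pins. The post is at about (267,197). The plate is turned slightly on the tray. Next I'll fit the poses.

```bash
cat >> h.py <<'E'
def ray(c,uv,z):
    uv=np.atleast_2d(uv).astype(float)
    d=np.c_[(uv[:,0]-c["cx"])/c["fx"],(uv[:,1]-c["cy"])/c["fy"],np.ones(len(uv))]@c["R"]
    o=-c["R"].T@c["t"]; return o+d*((z-o[2])/d[:,2:])
def rect(c,mask,z,n=1):
    k,l,st,_=cv2.connectedComponentsWithStats(mask.astype(np.uint8))
    out=[]
    for i in np.argsort(-st[1:,4])[:n]+1:
        cs,_=cv2.findContours((l==i).astype(np.uint8),0,2)
        uv=np.argwhere(l==i)[:,::-1]
        uv=np.r_[[uv+np.array(o) for o in((-.5,-.5),(.5,-.5),(-.5,.5),(.5,.5))]].reshape(-1,2)
        w=ray(c,uv,z)[:,:2]*1000
        r=cv2.minAreaRect(w.astype(np.float32)); out.append((np.round(r[0],1),np.round(r[1],1),round(r[2],1),w.mean(0).round(1),len(uv)//4))
    return out
E
python3 - <<'E'
from h import *
t=load("top1.npz")
g=cv2.cvtColor(t["color"],7).astype(int)
def win(m,r0,r1,c0,c1):
    o=np.zeros_like(m);o[r0:r1,c0:c1]=m[r0:r1,c0:c1];return o
print(g[252,375:455:2].tolist());print(g[170,178:200].tolist(),g[170,278:295].tolist());print(g[220:235,420].tolist())
print("plate",rect(t,win(cv2.morphologyEx((g>165).astype(np.uint8),3,np.ones((7,7))),228,278,378,440),.0225))
print("stops",rect(t,win(g<90,215,300,380,460),.018,2))
print("vial",rect(t,win(g>165,255,285,285,315),.05)); print("dish",rect(t,win(g>150,235,280,130,172),.015))
for v in(140,150,160,170):
  print(v,ray(t,[[187,v],[286.5,v]],.09).round(4).tolist())
C=cloud(t);
x,y,z=[np.where(np.isnan(a),0,a) for a in np.moveaxis(C,-1,0)]
np.set_printoptions(linewidth=300)
import sys
for v in range(174,208):print(v,' '.join('%3d'%(q*1000) for q in z[v,186:290:2]))
E
```

```text
[138, 139, 139, 139, 129, 161, 181, 156, 154, 174, 176, 158, 171, 185, 177, 170, 182, 182, 168, 171, 184, 167, 154, 171, 172, 146, 147, 177, 169, 138, 135, 136, 135, 136, 129, 69, 48, 93, 124, 127]
[123, 124, 124, 123, 122, 124, 124, 128, 146, 168, 177, 181, 174, 161, 151, 147, 148, 149, 148, 150, 154, 158] [161, 162, 168, 175, 179, 173, 147, 99, 76, 104, 123, 127, 126, 126, 126, 125, 125]
[130, 130, 130, 127, 111, 77, 52, 50, 74, 108, 131, 137, 135, 134, 138]
plate [(array([ 512. , -373.3]), array([ 87.5, 128.1]), 7.2, array([ 511.9, -372.8]), 1371)]
stops [(array([ 582.6, -409.4]), array([122.4,  12.9]), 86.7, array([ 582.6, -409.8]), 157), (array([ 522.9, -481.4]), array([13.9, 80.6]), 88.4, array([ 524.9, -481. ]), 129)]
vial [(array([464.4, -72.9]), array([13.2, 13.2]), 44.9, array([464.4, -73.3]), 17)]
dish [(array([505.8, 333.1]), array([85.4, 81.7]), 1.5, array([505.5, 333.1]), 735)]
140 [[0.8049, 0.2211, 0.09], [0.8051, -0.042, 0.09]]
150 [[0.7778, 0.2205, 0.09], [0.7779, -0.0421, 0.09]]
160 [[0.7508, 0.2199, 0.09], [0.7509, -0.0422, 0.09]]
170 [[0.7239, 0.2193, 0.09], [0.72
[... 6527 characters left out ...]
  61  65  61  65  65  80  68  67  62  55   0   5   2   7   0   0
205   0   2   4  -1  12   7  10  37  33  34  35  34  33  43  41  36  41  42  45  44  44  47  48  47  46  48  47  48  52  56  49  51  91  92  50  54  54  54  54  61  50  53  54  51  54  48   8   1   2   0   2   1
206   2   6  -1  -1   8  10   3   7  22   9  18  18  19  22  20  12  19  18  24  28  30  29  30  30  33  30  32  29  34  37  37  36  34  38  38  33  41  38  37  40  42  37  32  37  34  36   7   0  -1  -2   3   0
207   0   4   5   5   7   3   7   6  11   8   5  12   3   6   6   8   6  14  10   3   7   8   5   5   5   0   3   0   0   1   1   0   0   4   0  -2  -3  19  15  20  15  20  21  24  20  23   0  -2   0  -5   2   2
```

```bash
python3 - <<'E'
from h import *
t=load("top1.npz");C=cloud(t);z=np.nan_to_num(C[...,2])
m=np.zeros((480,640),np.uint8);m[174:206,186:290]=z[174:206,186:290]>.134
k,l,st,ce=cv2.connectedComponentsWithStats(m)
for i in range(1,k):
    if st[i,4]>4:
        zz=.145 if ce[i,0]>258 else .141
        print(st[i],ray(t,ce[i],zz).round(4),np.median(C[l==i],0).round(4),rect(t,l==i,zz))
# front top edge of roof: fit over col: last row before z falls; use floor cloud: roof points corners
P=C[130:206,184:292].reshape(-1,3);P=P[(P[:,2]>.086)&(P[:,2]<.096)]
print(cv2.minAreaRect((P[:,:2]*1000).astype(np.float32)))
m=np.zeros((480,640));m[205:245,186:240]=cv2.cvtColor(t["color"],7)[205:245,186:240]<100
print("sill",rect(t,m>0,.006))
g=cv2.cvtColor(t["color"],7).astype(float)
for v in(135,145,155,165,172):
    for a,b in((180,192),(280,292)):
        d=np.diff(g[v,a:b]);w=np.clip(d if a==180 else -d,0,None);print(v,ray(t,[[a+.5+(w*np.arange(len(w))).sum()/w.sum(),v]],.09).round(4)[0],end=' ')
    print()
E
```

```text
[199 178   5  10  37] [[0.678  0.1709 0.141 ]] [0.6777 0.1705 0.1415] [(array([678.8, 170.3]), array([12.6, 25.7]), 90.0, array([678. , 170.9]), 37)]
[212 179   5  10  34] [[0.6764 0.1382 0.141 ]] [0.6759 0.1377 0.142 ] [(array([676.2, 137.6]), array([12.6, 25.7]), 90.0, array([676.4, 138.2]), 34)]
[235 181   6   6  21] [[0.6761 0.0788 0.141 ]] [0.6762 0.0795 0.1418] [(array([676.2,  78.4]), array([14.5, 14.3]), 44.8, array([676.1,  78.8]), 21)]
[247 182   4   5  19] [[0.6751 0.0505 0.141 ]] [0.6747 0.0497 0.1412] [(array([674.9,  50.7]), array([12.9, 10.1]), 0.6, array([675.1,  50.5]), 19)]
[264 194   6   6  29] [[0.6426 0.0045 0.145 ]] [0.6421 0.0039 0.1452] [(array([642. ,   4.7]), array([15.3, 15.1]), 0.4, array([642.6,   4.5]), 29)]
((731.100341796875, 93.39612579345703), (261.0315246582031, 200.1385498046875), 88.77102661132812)
sill [(array([599.5, 159.3]), array([132.5,  95.4]), 89.9, array([601.2, 169.1]), 1300)]
135 [0.8185 0.221  0.09  ] 135 [ 0.8188 -0.037   0.09  ] 
145 [0.7913 0.2193 0.09  ] 145 [ 0.7915 -0.0374  0.09  ] 
155 [0.7643 0.2212 0.09  ] 155 [ 0.7644 -0.0369  0.09  ] 
165 [0.7373 0.2212 0.09  ] 165 [ 0.7374 -0.0365  0.09  ] 
172 [0.7185 0.2221 0.09  ] 172 [ 0.7185 -0.0365  0.09  ]
```

```bash
cat >> h.py <<'E'
def rot(a): return np.array([[np.cos(a),-np.sin(a)],[np.sin(a),np.cos(a)]])
def wm(c,r0,r1,c0,c1,z,f):
    g=cv2.cvtColor(c["color"],7).astype(float)[r0:r1,c0:c1];w=np.clip(f(g),0,None).ravel()
    v,u=np.mgrid[r0:r1,c0:c1];p=ray(c,np.c_[u.ravel(),v.ravel()],z)[:,:2]*1000
    m=(w[:,None]*p).sum(0)/w.sum();q=p-m;S=(w[:,None,None]*q[:,:,None]*q[:,None,:]).sum(0)/w.sum()
    e,V=np.linalg.eigh(S);return m,V[:,1],np.sqrt(e*12)
E
python3 - <<'E'
from h import *
t=load("top1.npz")
for z in(.013,.018):
  F=wm(t,220,234,394,446,z,lambda g:120-g);S=wm(t,230,266,442,455,z,lambda g:110-g)
  for n,r in(("far",F),("side",S)):print(n,r[0].round(1),np.degrees(np.arctan2(r[1][1],r[1][0])).round(2),r[2].round(1))
  d=F[0]-S[0];a=np.arctan2(d[1],d[0])-np.arctan2(75,55);print(np.degrees(a),np.hypot(*d))
  o=(F[0]+S[0])/2-rot(a)@[67.5,-77.5];print("tray",o.round(1),"home",(o+rot(a)@[47.3,-46.1]).round(1))
g=cv2.cvtColor(t["color"],7)
m=np.zeros_like(g);m[228:278,378:440]=(g>152)[228:278,378:440];m=cv2.morphologyEx(m,3,np.ones((7,7)))
print(rect(t,m,.0225))
E
```

```text
far [ 583.3 -410.8] 86.69 [ 11.5 119.3]
side [ 523.9 -482.3] 176.48 [11.6 77.6]
-3.4582908454870243 92.91643989164182
tray [ 490.9 -365.1] home [ 535.3 -414. ]
far [ 582.6 -409.7] 86.69 [ 11.5 118.9]
side [ 523.4 -480.9] 176.48 [11.6 77.3]
-3.4582908454874315 92.57369236671875
tray [ 490.3 -363.9] home [ 534.7 -412.8]
[(array([ 512.3, -373.2]), array([ 90.7, 131.9]), 6.9, array([ 512.1, -373. ]), 1484)]
```

Request:
servo_tool([
  [0,0,0],
  [0,0,0],
  [0,0,0],
], hand=[-1,-1,-1], spin=[10,10,8.3])

```text
clock: 0.48
tool_pos: [0.2694, -0.5634, 0.2011]
orientation: [-3.139, 0.083, 0.001]
ft_force: [0.2, 0.7, 0.0]
grip_width: 0.0867
grasp_force: 0.0
```

Request:
servo_tool([
  [20,-25,0],
  [20,-25,0],
  [20,-25,0],
  [20,-25,0],
  [20,-25,0],
  [20,-25,0],
  [20,-25,0],
  [20,-28,40],
  [0,0,40],
  [0,0,40],
  [0,0,30],
  [0,0,0],
], hand=[-1,-1,-1,-1,-1,-1,-1,-1,-1,-1,-1,-1], spin=[0.4,0,0,0,0,0,0,0,0,0,0,0])

```text
clock: 1.98
tool_pos: [0.4387, -0.3679, 0.0492]
orientation: [-3.135, 0.086, 0.007]
ft_force: [-0.1, 0.4, 0.4]
grip_width: 0.0872
grasp_force: 0.0
```

Request:
servo_tool([
  [0,0,20],
  [0,0,16],
  [0,0,0],
  [5,0,0],
  [5,0,0],
  [5,0,0],
  [5,0,0],
  [5,0,0],
  [5,0,0],
  [4,0,0],
  [4,0,0],
  [0,0,0],
], hand=[-1,-1,-1,-1,-1,-1,-1,-1,-1,-1,-1,-1], spin=[0,0,0,0,0,0,0,0,0,0,0,0])

```text
clock: 3.48
tool_pos: [0.4785, -0.372, 0.0156]
orientation: [3.14, -0.086, 0.0]
ft_force: [0.6, -0.2, 0.5]
grip_width: 0.0867
grasp_force: 0.0
```

```bash
python3 - <<'E'
from rig import *
from h import *
for n in("top","side"):
    c=capture(n);np.savez(n+"2.npz",**c)
t,s=load("top2.npz"),load("side2.npz")
W=np.zeros((600,800,3),np.uint8)
W[:300]=cv2.resize(t["color"][210:315,330:610],(800,300),interpolation=3)
W[300:]=cv2.resize(s["color"][170:260,260:500],(800,300),interpolation=3)
cv2.imwrite("pics/p2.png",W[:,:,::-1])
E
```

```text
(no output)
```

View pics/p2.png

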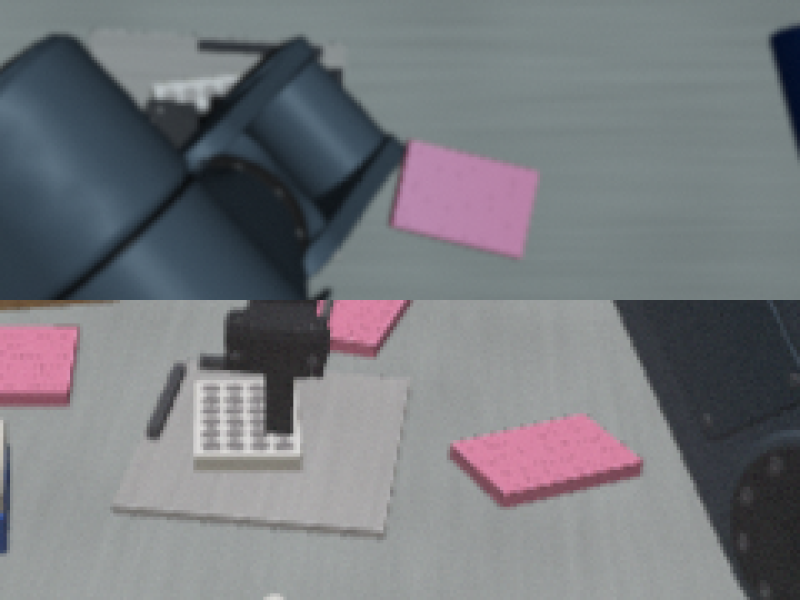

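The side view shows the finger tip over the plate's near edge at about (280,435) with no force reading, so the finger may be riding above the plate. I'll check with depth.

```bash
python3 - <<'E'
from h import *
s=load("side2.npz");C=cloud(s)
# crop px (280,435)-> col 260+280*.3, row 170+135*.3
for r in range(196,226,2):
    u=260+280*.3;print(r,[ (C[r,c]*1000).round().tolist() for c in(int(u),)], s["color"][r,int(u)].mean())
g=cv2.cvtColor(s["color"],7).astype(int)
print(g[216,310:356].tolist())
print("proj finger +y outer tip",proj(s,[.4785,-.372+.05,.0156]),"plate bright",)
b=np.zeros_like(g,np.uint8);b[185:226,310:360]=g[185:226,310:360]>168
ys,xs=np.nonzero(b);print(xs.min(),xs.max(),ys.min(),ys.max())
P=C[b>0];P=P[(P[:,2]>.016)&(P[:,2]<.03)];print(np.percentile(P,[1,50,99],axis=0).round(4), cv2.minAreaRect((P[:,:2]*1000).astype(np.float32)))
E
```

```text
196 [[480.0, -314.0, 82.0]] 47.0
198 [[480.0, -315.0, 75.0]] 46.0
200 [[480.0, -321.0, 66.0]] 47.0
202 [[480.0, -319.0, 61.0]] 44.666666666666664
204 [[480.0, -320.0, 55.0]] 46.333333333333336
206 [[480.0, -318.0, 50.0]] 50.0
208 [[479.0, -318.0, 44.0]] 48.333333333333336
210 [[481.0, -337.0, 27.0]] 109.0
212 [[480.0, -330.0, 25.0]] 154.33333333333334
214 [[479.0, -321.0, 24.0]] 140.33333333333334
216 [[479.0, -313.0, 22.0]] 189.66666666666666
218 [[479.0, -317.0, 14.0]] 127.0
220 [[478.0, -313.0, 10.0]] 126.33333333333333
222 [[478.0, -306.0, 9.0]] 166.66666666666666
224 [[477.0, -295.0, 9.0]] 169.0
[166, 167, 166, 165, 167, 164, 162, 168, 190, 193, 192, 189, 192, 189, 189, 190, 191, 190, 190, 190, 191, 190, 189, 191, 188, 190, 192, 191, 190, 193, 192, 190, 190, 190, 190, 188, 189, 191, 190, 188, 153, 160, 167, 169, 168, 171]
proj finger +y outer tip [344.2, 216.6] plate bright
310 359 190 225
[[ 0.467  -0.4315  0.0215]
 [ 0.523  -0.3526  0.0245]
 [ 0.5594 -0.3027  0.0279]] ((512.1650390625, -368.8319091796875), (84.52507019042969, 133.8201141357422), 7.1888813972473145)
```

The finger tips rise about 25 mm when the gripper is open, so they passed over the plate without touching it. I'll back off, go lower and check the tip height.

Request:
servo_tool([
  [-20,0,0],
  [-20,0,0],
  [-2,0,0],
  [0,0,10],
  [0,0,8],
  [0,0,0],
], hand=[-1,-1,-1,-1,-1,-1], spin=[0,0,0,0,0,0])

```text
clock: 4.32
tool_pos: [0.4363, -0.3691, -0.0035]
orientation: [-3.139, 0.086, 0.002]
ft_force: [-0.2, -0.1, 0.5]
grip_width: 0.0872
grasp_force: 0.0
```

```bash
python3 - <<'E'
from rig import *
from h import *
c=capture("side");np.savez("side3.npz",**c);C=cloud(c);g=cv2.cvtColor(c["color"],7)
st=get_state();p=st["tool_pos"];print(p,st["orientation"],st["ft_force"])
u,v=proj(c,[p[0],p[1]+.052,.04]);u=int(u);print(u,v)
for r in range(int(v)-6,int(v)+18):print(r,(C[r,u]*1000).round().tolist(),g[r,u-12:u+14:2].tolist())
E
```

```text
[ 0.43644269 -0.36930797 -0.00309031] [-3.13963569e+00  8.58749642e-02  9.65142092e-04] [ 0.50325488  0.26112023 -0.03970789]
360 210.4
204 [438.0, -315.0, 60.0] [214, 156, 163, 161, 45, 49, 47, 49, 148, 163, 165, 164, 163]
205 [438.0, -310.0, 60.0] [215, 156, 165, 161, 52, 47, 48, 46, 146, 165, 165, 166, 167]
206 [438.0, -312.0, 56.0] [210, 167, 167, 163, 53, 45, 49, 49, 149, 164, 165, 163, 161]
207 [438.0, -315.0, 52.0] [214, 168, 164, 164, 47, 46, 49, 51, 147, 162, 164, 164, 164]
208 [438.0, -318.0, 47.0] [215, 172, 166, 163, 47, 44, 52, 46, 147, 166, 165, 167, 165]
209 [437.0, -313.0, 47.0] [208, 176, 165, 165, 47, 50, 47, 54, 150, 163, 166, 168, 165]
210 [437.0, -321.0, 39.0] [209, 176, 164, 164, 47, 50, 47, 48, 151, 166, 168, 166, 163]
211 [437.0, -317.0, 39.0] [215, 180, 165, 165, 51, 45, 45, 46, 152, 166, 166, 165, 165]
212 [437.0, -317.0, 35.0] [212, 182, 166, 151, 49, 46, 49, 48, 153, 165, 166, 168, 165]
213 [437.0, -315.0, 33.0] [202, 166, 166, 142, 50, 51, 48, 45, 156, 165, 166, 163, 166]
214 [437.0, -318.0, 29.0] [204, 165, 166, 144, 51, 51, 43, 46, 157, 167, 166, 169, 1
[... 484 characters left out ...]
145, 168, 173, 173, 170, 165, 167, 168, 167, 164, 165, 167]
221 [436.0, -312.0, 11.0] [156, 159, 169, 172, 169, 168, 168, 168, 168, 165, 168, 164, 169]
222 [436.0, -309.0, 10.0] [169, 170, 168, 170, 171, 168, 164, 169, 168, 168, 166, 165, 166]
223 [435.0, -305.0, 9.0] [167, 168, 171, 172, 169, 167, 166, 170, 168, 167, 167, 163, 167]
224 [435.0, -303.0, 7.0] [172, 170, 171, 170, 170, 168, 167, 168, 169, 169, 167, 169, 166]
225 [435.0, -292.0, 10.0] [170, 169, 171, 171, 168, 165, 166, 170, 167, 166, 166, 166, 167]
226 [434.0, -282.0, 14.0] [171, 171, 173, 171, 170, 163, 169, 166, 166, 167, 165, 170, 166]
227 [434.0, -286.0, 8.0] [172, 170, 172, 171, 171, 166, 169, 170, 170, 169, 168, 169, 166]
```

Request:
servo_tool([
  [0,0,4],
  [0,0,4],
  [0,0,0],
  [6,0,0],
  [5,0,0],
  [5,0,0],
  [5,0,0],
  [5,0,0],
  [5,0,0],
  [5,0,0],
  [5,0,0],
  [0,0,0],
], hand=[-1,-1,-1,-1,-1,-1,-1,-1,-1,-1,-1,-1], spin=[0,0,0,0,0,0,0,0,0,0,0,0])

```text
clock: 5.88
tool_pos: [0.478, -0.3723, -0.0103]
orientation: [3.14, -0.086, 0.002]
ft_force: [0.7, 0.2, -1.0]
grip_width: 0.0865
grasp_force: 0.0
```

Request:
servo_tool([
  [2,0,0],
  [2,0,0],
  [1,0,0],
  [0,0,0],
  [0,0,0],
], hand=[-1,-1,-1,-1,-1], spin=[0,0,0,0,0])

```text
clock: 6.5
tool_pos: [0.4823, -0.3721, -0.0104]
orientation: [-3.14, 0.087, -0.0]
ft_force: [-0.7, 0.6, 0.3]
grip_width: 0.0872
grasp_force: 0.3
```

Request:
servo_tool([
  [1,0,0],
  [1,0,0],
  [1,0,0],
  [0,0,0],
], hand=[-1,-1,-1,-1], spin=[0,0,0,0])

```text
clock: 7.0
tool_pos: [0.4831, -0.3719, -0.0103]
orientation: [-3.139, 0.087, 0.006]
ft_force: [-7.1, -0.7, 4.3]
grip_width: 0.0869
grasp_force: 3.5
```

Request:
servo_tool([
  [1,0,0],
  [1,0,0],
  [0,0,0],
  [0,0,0],
], hand=[-1,-1,-1,-1], spin=[0,0,0,0])

```text
clock: 7.5
tool_pos: [0.4831, -0.3718, -0.0103]
orientation: [-3.138, 0.087, 0.011]
ft_force: [-12.1, -1.5, 6.0]
grip_width: 0.0871
grasp_force: 5.8
```

```bash
python3 - <<'E'
from rig import *
from h import *
c=capture("side");np.savez("side4.npz",**c);t=capture("top")
W=np.zeros((600,800,3),np.uint8)
W[:300]=cv2.resize(t["color"][210:315,330:610],(800,300),interpolation=3)
W[300:]=cv2.resize(c["color"][170:260,260:500],(800,300),interpolation=3)
cv2.imwrite("pics/p4.png",W[:,:,::-1])
E
```

```text
(no output)
```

View pics/p4.png

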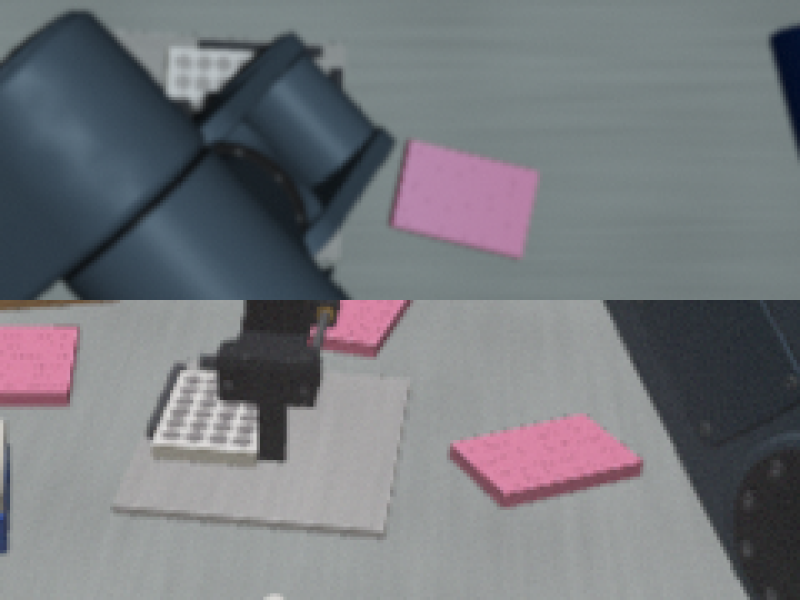

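The plate is flush on the far stop. I'll lift, turn 90°, and go to its +y end.

Request:
servo_tool([
  [-12,0,0],
  [0,0,-40],
  [0,0,-40],
  [16,-23,0],
  [16,-23,0],
  [16,-23,0],
  [15,-24,0],
  [0,0,0],
  [0,0,0],
  [0,0,0],
  [0,0,0],
  [0,0,0],
], hand=[-1,-1,-1,0.08,0.08,0.08,0.08,0.08,0.08,0.08,0.08,0.08], spin=[0,0,0,0,0,0,0,10,10,10,10,10])

```text
clock: 9.1
tool_pos: [0.5439, -0.2824, 0.0696]
orientation: [-2.805, 1.413, -0.003]
ft_force: [0.7, -0.6, 0.4]
grip_width: 0.0402
grasp_force: 0.0
```

Request:
servo_tool([
  [0,0,10],
  [0,0,10],
  [0,0,5],
  [0,0,0],
  [0,0,0],
], hand=[0.08,0.08,0.08,0.08,0.08], spin=[10,10,10,10,0])

```text
clock: 9.72
tool_pos: [0.5437, -0.2824, 0.0445]
orientation: [-2.161, 2.279, -0.001]
ft_force: [0.2, 0.7, -0.7]
grip_width: 0.0403
grasp_force: 0.0
```

```bash
cat > tip.py <<'E'
from rig import *
from h import *
import sys
# finger tip height as the side camera sees it: list dark pixels column near TCP
c=capture("side");C=cloud(c);g=cv2.cvtColor(c["color"],7)
st=get_state();p=st["tool_pos"];print(p.round(4),st["orientation"].round(3),st["ft_force"].round(1),st["grip_width"],np.round(st["qpos"],2))
P=C.reshape(-1,3);k=(g.ravel()<90)&(abs(P[:,0]-p[0])<.07)&(abs(P[:,1]-p[1])<.07)&(P[:,2]<p[2]+.06)&(P[:,2]>p[2]-.01)
Q=P[k]
for x in np.arange(-.06,.061,.005):
    q=Q[abs(Q[:,0]-p[0]-x)<.0025]
    if len(q)>3:print(round(x,3),len(q),"zmin",np.sort(q[:,2])[:3].round(3),"y",np.median(q[:,1]-p[1]).round(3))
E
python3 tip.py
```

```text
[ 0.5436 -0.2824  0.0446] [-2.163e+00  2.278e+00 -1.000e-03] [0.1 0.6 0.4] 0.040216539939583025 [-0.66  0.72  1.58  0.    0.84  2.53]
-0.03 10 zmin [0.07  0.073 0.076] y -0.002
-0.025 25 zmin [0.068 0.07  0.071] y 0.011
-0.02 14 zmin [0.071 0.072 0.076] y 0.01
0.02 23 zmin [0.069 0.072 0.073] y 0.003
0.025 26 zmin [0.07  0.073 0.073] y 0.008
0.03 18 zmin [0.067 0.068 0.072] y 0.008
```

Request:
servo_tool([
  [0,0,0],
  [0,0,0],
  [0,0,0],
  [0,0,0],
], hand=[1,1,1,1], spin=[0,0,0,0])

```text
clock: 10.28
tool_pos: [0.5433, -0.2824, 0.0447]
orientation: [-2.16, 2.281, -0.0]
ft_force: [0.0, -0.3, -0.6]
grip_width: 0.0079
grasp_force: 0.0
```

```bash
python3 tip.py; python3 - <<'E'
from rig import *
from h import *
c=capture("side");p=get_state()["tool_pos"];u,v=proj(c,p);print(u,v);u,v=int(u),int(v)
C=cloud(c);g=cv2.cvtColor(c["color"],7)
for r in range(v-22,v+5,2):print(r,(C[r,u]*1000).round().tolist(),g[r,u-14:u+16:2].tolist())
cv2.imwrite("pics/f.png",cv2.resize(c["color"][v-60:v+40,u-70:u+70],None,fx=5,fy=5,interpolation=3)[:,:,::-1])
E
```

```text
[ 0.5433 -0.2824  0.0447] [-2.16   2.282 -0.   ] [-0.   0.1 -0.2] 0.004825137718953678 [-0.66  0.72  1.58  0.    0.84  2.53]
-0.015 4 zmin [0.092 0.101 0.102] y 0.004
-0.01 31 zmin [0.07  0.071 0.071] y 0.01
-0.005 15 zmin [0.066 0.07  0.071] y 0.009
0.005 27 zmin [0.067 0.069 0.072] y 0.002
0.01 24 zmin [0.069 0.07  0.073] y 0.01
0.015 8 zmin [0.073 0.094 0.095] y 0.011
318.2 213.1
191 [542.0, -274.0, 113.0] [157, 156, 159, 110, 41, 39, 42, 70, 42, 42, 68, 136, 135, 110, 95]
193 [542.0, -273.0, 108.0] [157, 160, 156, 114, 43, 44, 48, 67, 42, 44, 123, 178, 216, 187, 186]
195 [543.0, -276.0, 101.0] [158, 159, 156, 93, 50, 44, 41, 90, 44, 42, 141, 180, 192, 136, 126]
197 [559.0, -406.0, 25.0] [160, 162, 136, 83, 90, 41, 42, 88, 49, 38, 124, 192, 165, 154, 179]
199 [542.0, -269.0, 93.0] [161, 157, 92, 94, 150, 44, 48, 93, 46, 39, 170, 208, 177, 166, 194]
201 [542.0, -273.0, 85.0] [161, 152, 82, 183, 174, 46, 44, 81, 45, 40, 146, 172, 135, 132, 202]
203 [543.0, -274.0, 79.0] [160, 106, 88, 210, 121, 44, 41, 70, 46, 46, 203, 181, 153, 173, 215]
205 [542.0, -271.0, 75.0] [153, 84, 146, 200, 146, 48, 47, 96, 45, 116, 211, 150, 125, 183, 157]
207 [542.0, -273.0, 68.0] [112, 83, 202, 160, 132, 93, 117, 102, 49, 155, 169, 143, 158, 210, 179]
209 [551.0, -336.0, 26.0] [88, 127, 199, 159, 161, 205, 198, 153, 176, 210, 186, 158, 180, 206, 145]
211 [550.0, -329.0, 24.0] [124, 193, 204, 161, 158, 192, 151, 135, 152, 190, 134, 132, 190, 175, 153]
213 [548.0, -317.0, 25.0] [165, 178, 168, 171, 181, 193, 204, 205, 216, 215, 189, 188, 208, 185, 157]
215 [549.0, -319.0, 18.0] [165, 131, 130, 131, 129, 130, 133, 128, 120, 128, 141, 158, 174, 176, 170]
217 [548.0, -315.0, 14.0] [161, 139, 142, 132, 133, 132, 129, 129, 126, 130, 126, 130, 129, 132, 130]
```

View pics/f.png

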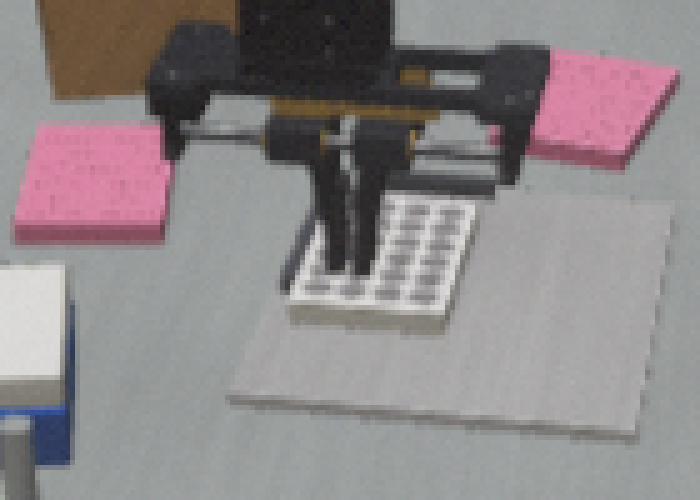

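The tips sit about 23 mm above the reported TCP at every opening, so I'll use that offset. Now I'll push towards the side stop.

Request:
servo_tool([
  [0,0,0],
  [0,0,20],
  [0,0,20],
  [0,0,14],
  [0,0,0],
  [7,0,0],
  [7,0,0],
  [5,0,0],
  [5,0,0],
  [5,0,0],
  [5,0,0],
  [5,0,0],
], hand=[0.08,0.08,0.08,0.08,0.08,0.08,0.08,0.08,0.08,0.08,0.08,0.08], spin=[0,0,0,0,0,0,0,0,0,0,0,0])

```text
clock: 11.88
tool_pos: [0.541, -0.3214, -0.0094]
orientation: [-2.159, 2.282, 0.001]
ft_force: [-0.0, 1.4, 0.4]
grip_width: 0.0402
grasp_force: 0.8
```

Request:
servo_tool([
  [4,0,0],
  [4,0,0],
  [3,0,0],
  [2,0,0],
  [2,0,0],
  [0,0,0],
  [0,0,0],
], hand=[0.08,0.08,0.08,0.08,0.08,0.08,0.08], spin=[0,0,0,0,0,0,0])

```text
clock: 12.75
tool_pos: [0.5404, -0.3367, -0.0094]
orientation: [2.159, -2.281, 0.001]
ft_force: [-0.4, -0.5, -0.3]
grip_width: 0.0404
grasp_force: 0.1
```

Request:
servo_tool([
  [1,0,0],
  [1,0,0],
  [1,0,0],
  [0,0,0],
  [0,0,0],
], hand=[0.08,0.08,0.08,0.08,0.08], spin=[0,0,0,0,0])

```text
clock: 13.38
tool_pos: [0.5402, -0.3369, -0.0094]
orientation: [-2.157, 2.281, 0.005]
ft_force: [2.1, 6.3, 1.7]
grip_width: 0.0404
grasp_force: 3.3
```

Request:
servo_tool([
  [1,0,0],
  [1,0,0],
  [0,0,0],
  [0,0,0],
  [0,0,0],
], hand=[0.08,0.08,0.08,0.08,0.08], spin=[0,0,0,0,0])

```text
clock: 14.0
tool_pos: [0.5401, -0.3369, -0.0094]
orientation: [-2.156, 2.28, 0.008]
ft_force: [2.7, 10.2, 3.5]
grip_width: 0.0401
grasp_force: 5.4
```

Request:
servo_tool([
  [-12,0,0],
  [-5,0,-40],
  [-20,0,-40],
  [-50,0,-40],
  [-50,0,-40],
  [-50,0,0],
  [-20,0,0],
], hand=[0.08,0.08,0.08,0.08,0.08,0.08,0.08], spin=[0,0,0,-10,-10,-10,-10])

```text
clock: 14.88
tool_pos: [0.5146, -0.1393, 0.1496]
orientation: [2.815, -1.393, 0.002]
ft_force: [0.0, -0.1, -0.6]
grip_width: 0.0402
grasp_force: 0.0
```

```bash
cat > plate.py <<'E'
from rig import *
from h import *
t=capture("top");g=cv2.cvtColor(t["color"],7)
m=np.zeros_like(g);m[215:285,385:450]=(g>152)[215:285,385:450];m=cv2.morphologyEx(m,3,np.ones((7,7)))
print(rect(t,m,.0225))
W=cv2.resize(t["color"][200:320,300:470],(800,565),interpolation=3)
cv2.imwrite("pics/p5.png",W[:,:,::-1])
st=get_state();print(st["tool_pos"],st["orientation"],np.round(st["qpos"],2))
E
python3 plate.py
```

```text
[(array([ 534. , -415.3]), array([132.7,  89. ]), 88.1, array([ 534.4, -413.5]), 1415)]
[ 0.51286832 -0.13757485  0.14915478] [ 2.81835358 -1.38795603 -0.00372528] [-0.47  0.48  1.72 -0.    0.95  2.01]
```

View pics/p5.png

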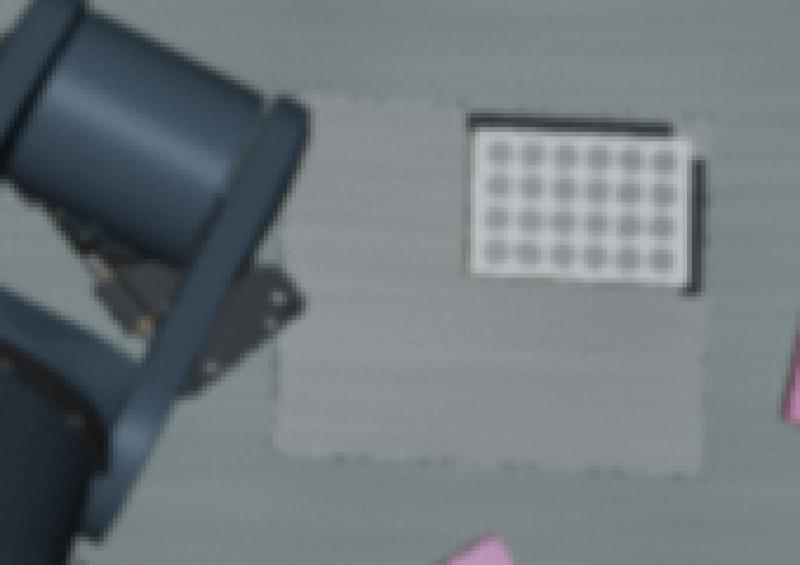

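The picture shows the plate against both stops, at about (580,205) in the crop. I'll give it a final two-finger nudge towards the far stop to be sure.

Request:
servo_tool([
  [0,0,0],
  [0,0,0],
  [0,0,0],
  [0,0,0],
  [0,0,0],
  [-5,45,0],
  [-5,45,0],
  [-5,46,0],
  [-5,46,0],
  [-5,46,40],
  [-6,46,40],
  [0,0,0],
], hand=[-1,-1,-1,-1,-1,-1,-1,-1,-1,-1,-1,-1], spin=[-10,-10,-10,-10,-9,0,0,0,0,0,0,0])

```text
clock: 16.42
tool_pos: [0.462, -0.4157, 0.0648]
orientation: [-3.137, 0.125, 0.006]
ft_force: [-0.1, 1.3, -0.4]
grip_width: 0.0871
grasp_force: 0.0
```

Request:
servo_tool([
  [0,-6,25],
  [0,0,25],
  [0,0,25],
  [0,0,0],
  [5,0,0],
  [5,0,0],
  [4,0,0],
  [3,0,0],
  [2,0,0],
  [1,0,0],
  [0,0,0],
], hand=[-1,-1,-1,-1,-1,-1,-1,-1,-1,-1,-1], spin=[-1.1,0,0,0,0,0,0,0,0,0,0])

```text
clock: 17.8
tool_pos: [0.4811, -0.4075, -0.0055]
orientation: [-3.139, 0.084, 0.011]
ft_force: [-10.3, -1.0, 7.6]
grip_width: 0.087
grasp_force: 5.5
```

Request:
servo_tool([
  [-12,0,0],
  [0,0,-45],
  [0,0,-45],
  [0,0,-45],
  [0,0,-45],
  [0,0,0],
  [16,-40,0],
  [16,-40,0],
  [17,-40,0],
  [17,-40,0],
  [16,-40,0],
], hand=[-1,-1,-1,-1,-1,-0.6,-0.6,-0.6,-0.6,-0.6,-0.6], spin=[0,0,0,0,-2.2,0,0,0,0,0,0])

```text
clock: 19.18
tool_pos: [0.5578, -0.2063, 0.1723]
orientation: [-3.14, 0.024, 0.003]
ft_force: [0.4, -0.2, -1.0]
grip_width: 0.0699
grasp_force: 0.0
```

Request:
servo_tool([
  [16,-40,0],
  [16,-40,0],
  [17,-40,0],
  [17,-40,0],
  [16,-40,0],
  [16,-40,0],
  [16,-42,0],
  [0,0,0],
  [0,0,0],
], hand=[-0.6,-0.6,-0.6,-0.6,-0.6,-0.6,-0.6,-0.6,-0.6], spin=[0,0,0,0,0,0,0,0,0])

```text
clock: 20.3
tool_pos: [0.6752, 0.0719, 0.1724]
orientation: [3.141, -0.023, -0.004]
ft_force: [-0.1, -0.5, -0.6]
grip_width: 0.0698
grasp_force: 0.0
```

```bash
python3 tip.py; python3 plate.py
```

```text
[0.6753 0.0713 0.1727] [ 3.141e+00 -2.400e-02 -3.000e-03] [ 0.1 -0.5  0.2] 0.06955134551059845 [-0.06  0.63  1.31 -0.    1.2   1.53]
-0.01 82 zmin [0.194 0.196 0.196] y 0.002
-0.005 63 zmin [0.195 0.195 0.196] y 0.043
-0.0 61 zmin [0.194 0.195 0.196] y 0.044
0.005 53 zmin [0.194 0.195 0.196] y 0.044
0.01 36 zmin [0.196 0.197 0.198] y 0.044
0.015 4 zmin [0.196 0.206 0.209] y 0.042
[(array([ 533.9, -415.3]), array([132.8,  89.3]), 88.0, array([ 534.3, -413.4]), 1426)]
[0.67545484 0.07089614 0.17303199] [ 3.14124714e+00 -2.54925803e-02 -2.52221532e-03] [-0.06  0.63  1.31 -0.    1.2   1.53]
```

Request:
servo_tool([
  [0,0,25],
  [0,0,25],
  [0,0,20],
  [0,0,10],
  [0,-0.5,8],
  [0,0,0],
], hand=[-0.6,-0.6,-0.6,-0.6,-0.6,-0.6], spin=[0,0,0,0,0,0])

```text
clock: 21.15
tool_pos: [0.6761, 0.0722, 0.0856]
orientation: [-3.141, 0.024, 0.001]
ft_force: [0.5, -1.2, 0.6]
grip_width: 0.0696
grasp_force: 0.0
```

Request:
servo_tool([
  [0,0,0],
  [0,0,0],
  [0,0,0],
  [0,0,0],
  [0,0,0],
  [0,0,0],
  [0,0,0],
  [0,0,0],
], hand=[-0.2,0.1,0.3,0.35,0.45,0.6,0.6,0.6], spin=[0,0,0,0,0,0,0,0], newtons=15)

```text
clock: 22.15
tool_pos: [0.6767, 0.0727, 0.0864]
orientation: [3.141, -0.023, 0.002]
ft_force: [0.5, -2.1, 5.0]
grip_width: 0.0269
grasp_force: 15.0
```

Request:
servo_tool([
  [0,0,0],
  [0,0,0],
  [0,0,0],
  [0,0,0],
], hand=[1,1,1,1], spin=[0,0,0,0], newtons=30)

```text
clock: 22.65
tool_pos: [0.6767, 0.0728, 0.0864]
orientation: [3.141, -0.023, 0.002]
ft_force: [-0.3, -2.5, 5.7]
grip_width: 0.0272
grasp_force: 30.1
```

Request:
servo_tool([
  [0,0,0],
  [0,0,0],
  [0,0,-30],
  [0,0,-30],
  [1,-30,-10],
  [0,-30,0],
  [0,-30,0],
  [0,0,0],
  [0,0,0],
], hand=[-0.3,-0.6,-0.6,-0.6,-0.6,-0.6,-0.6,-0.6,-0.6], spin=[0,0,0,0,0,0,0,0,0])

```text
clock: 23.78
tool_pos: [0.6781, 0.1623, 0.155]
orientation: [3.141, -0.023, -0.002]
ft_force: [-0.2, -0.1, -0.4]
grip_width: 0.0694
grasp_force: 0.0
```

```bash
cat > cat.py <<'E'
from rig import *
from h import *
c=capture("side");st=get_state();print(st["tool_pos"].round(4),st["orientation"].round(3))
C=cloud(c);z=np.nan_to_num(C[...,2])
W=cv2.resize(c["color"][200:380,120:340],(733,600),interpolation=3);cv2.imwrite("pics/k.png",W[:,:,::-1])
t=capture("top");np.savez("topk.npz",**t)
E
python3 cat.py
```

```text
[0.6783 0.1618 0.1552] [ 3.141e+00 -2.400e-02 -2.000e-03]
```

View pics/k.png

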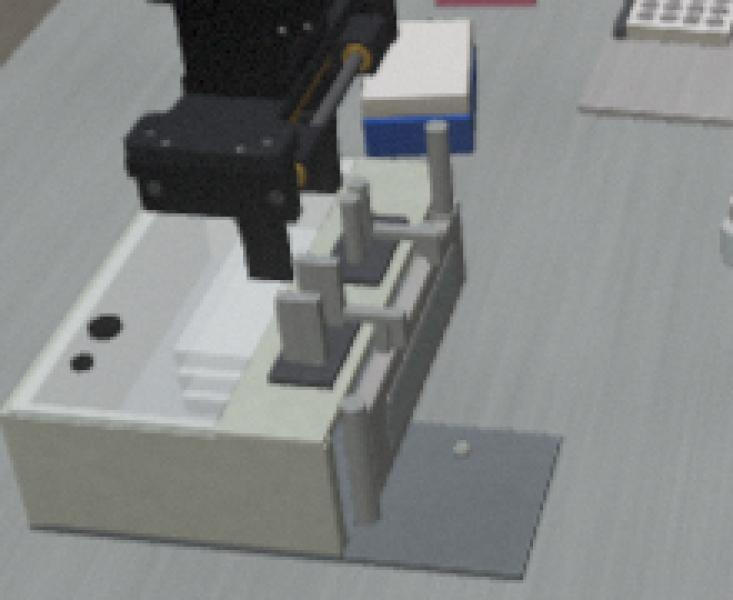

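The two pins now stand together, at about (353,215) in the view. Next is the tab catch.

Request:
servo_tool([
  [0,0,25],
  [0,0,25],
  [0,0,12],
  [0,0,7],
  [0,0,0],
], hand=[-0.6,-0.6,-0.6,-0.6,-0.6], spin=[0,0,0,0,0])

```text
clock: 24.5
tool_pos: [0.6787, 0.1623, 0.0867]
orientation: [-3.141, 0.024, 0.0]
ft_force: [0.5, -0.1, 0.5]
grip_width: 0.0698
grasp_force: 0.0
```

Request:
servo_tool([
  [0,0,0],
  [0,0,0],
  [0,0,0],
  [0,0,0],
  [0,0,0],
  [0,0,0],
  [0,0,0],
  [0,0,0],
  [0,0,0],
  [0,0,0],
], hand=[-0.2,0.1,0.3,0.35,0.45,0.6,1,1,1,1], spin=[0,0,0,0,0,0,0,0,0,0], newtons=25)

```text
clock: 25.75
tool_pos: [0.6792, 0.1628, 0.0875]
orientation: [3.141, -0.023, 0.002]
ft_force: [-0.4, -1.6, 5.9]
grip_width: 0.0277
grasp_force: 25.0
```

Request:
servo_tool([
  [0,0,0],
  [0,0,0],
  [0,0,-35],
  [0,0,-38],
  [-9,40,0],
  [-9,40,0],
  [-8,40,0],
  [-8,38.5,0],
  [0,0,0],
  [0,0,0],
  [0,0,0],
], hand=[-0.3,-0.6,-0.6,-0.6,-0.6,0,0,0,0,0,0], spin=[0,0,0,0,0,0,0,0,0,0,0])

```text
clock: 27.12
tool_pos: [0.6423, 0.006, 0.1595]
orientation: [-3.141, 0.021, 0.0]
ft_force: [-0.7, 0.4, 0.0]
grip_width: 0.0436
grasp_force: 0.0
```

```bash
python3 cat.py; python3 - <<'E'
from h import *
t=load("topk.npz");C=cloud(t);z=np.nan_to_num(C[...,2])
m=np.zeros((480,640),np.uint8);m[174:206,186:290]=(z[174:206,186:290]>.13)&(z[174:206,186:290]<.15)
k,l,st,ce=cv2.connectedComponentsWithStats(m)
for i in range(1,k):
    if st[i,4]>4: print(st[i],ray(t,ce[i],.141).round(4))
E
```

```text
[0.6423 0.006  0.1595] [-3.141  0.021  0.   ]
[199 178   5  10  29] [[0.6798 0.1716 0.141 ]]
```

View pics/k.png

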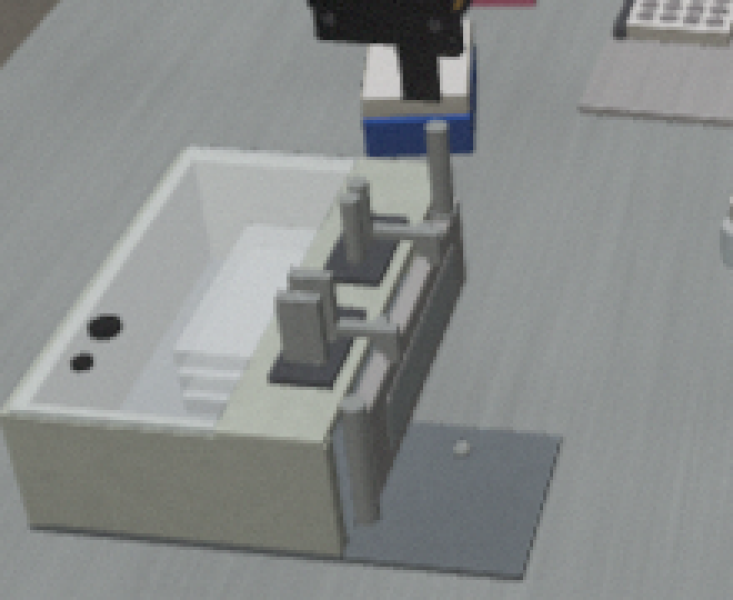

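Both catches are now together, and the finger is over the post at about (437,125). I'll descend and grip the post.

Request:
servo_tool([
  [0,1,25],
  [0,0,25],
  [0,0,20],
  [0,0,9],
  [0,0,0],
  [0,0,0],
], hand=[0,0,0,0,0,0], spin=[0,0,0,0,0,0])

```text
clock: 27.98
tool_pos: [0.643, 0.0037, 0.0816]
orientation: [3.141, -0.023, 0.003]
ft_force: [0.6, -0.3, 0.7]
grip_width: 0.0434
grasp_force: 0.0
```

Request:
servo_tool([
  [0,0,0],
  [0,0,0],
  [0,0,0],
  [0,0,0],
  [0,0,0],
  [0,0,0],
], hand=[0.4,0.7,1,1,1,1], spin=[0,0,0,0,0,0], newtons=50)

```text
clock: 28.72
tool_pos: [0.6421, 0.0062, 0.0809]
orientation: [-3.138, 0.024, -0.0]
ft_force: [-0.1, 6.6, 1.0]
grip_width: 0.0128
grasp_force: 50.0
```

Request:
servo_tool([
  [0,-1,0],
  [-9.5,-0.3,0],
  [-9.5,-0.7,0],
  [-9.4,-1.2,0],
  [-9.3,-1.6,0],
  [0,0,0],
  [0,0,0],
], hand=[1,1,1,1,1,1,1], spin=[0,0,0,0,0,0,0])

```text
clock: 29.6
tool_pos: [0.6053, 0.0105, 0.0809]
orientation: [-3.139, 0.025, -0.003]
ft_force: [2.1, 5.8, -0.9]
grip_width: 0.0131
grasp_force: 50.0
```

Request:
servo_tool([
  [0,-1.5,0],
  [-9.3,-2.2,0],
  [-9.1,-2.5,0],
  [-9,-3,0],
  [-8.9,-3.5,0],
  [-8.7,-4,0],
  [-8.4,-4.3,0],
  [0,0,0],
  [0,0,0],
], hand=[1,1,1,1,1,1,1,1,1], spin=[0,0,0,0,0,0,0,0,0])

```text
clock: 30.72
tool_pos: [0.5522, 0.0308, 0.081]
orientation: [3.141, -0.023, 0.004]
ft_force: [3.7, 3.7, -1.1]
grip_width: 0.0131
grasp_force: 50.0
```

Request:
servo_tool([
  [-8.2,-4.7,0],
  [-8,-5.2,0],
  [-7.7,-5.6,0],
  [-7.4,-5.9,0],
  [-7.1,-6.3,0],
  [-6.8,-6.6,0],
  [-6.4,-7,0],
  [-6.1,-7.3,0],
  [-5.7,-7.6,0],
  [-5.4,-7.8,0],
  [0,0,0],
], hand=[1,1,1,1,1,1,1,1,1,1,1], spin=[0,0,0,0,0,0,0,0,0,0,0])

```text
clock: 32.1
tool_pos: [0.4844, 0.096, 0.081]
orientation: [3.141, -0.022, 0.004]
ft_force: [4.6, 0.4, -2.1]
grip_width: 0.0131
grasp_force: 50.0
```

Request:
servo_tool([
  [-4.9,-8.1,0],
  [-4.5,-8.4,0],
  [-4.1,-8.6,0],
  [-3.7,-8.8,0],
  [-3.2,-8.9,0],
  [-2.8,-9.1,0],
  [-2.3,-9.2,0],
  [-1.8,-9.3,0],
  [-2.8,-18,0],
  [0,0,0],
  [0,0,0],
], hand=[1,1,1,1,1,1,1,1,1,1,1], spin=[0,0,0,0,0,0,0,0,0,0,0])

```text
clock: 33.48
tool_pos: [0.4563, 0.1842, 0.081]
orientation: [3.14, -0.021, 0.005]
ft_force: [6.5, -2.1, -1.8]
grip_width: 0.0129
grasp_force: 50.0
```

```bash
python3 plate.py; python3 - <<'E'
from rig import *
from h import *
c=capture("side");W=np.zeros((600,800,3),np.uint8)
W[:]=cv2.resize(c["color"],(800,600))
cv2.imwrite("pics/e.png",W[:,:,::-1])
C=cloud(c);P=C.reshape(-1,3)
p=get_state()["tool_pos"]
# gate face/top: points .03-.082 high between hinge and post
k=(P[:,0]>p[0]+.03)&(P[:,0]<.625)&(abs(P[:,1]-p[1])<.03)&(P[:,2]>.025)&(P[:,2]<.085)
Q=P[k];print(len(Q),np.polyfit(Q[:,0],Q[:,1],1),np.median(Q,0))
for lo,hi in((.03,.06),(.06,.075),(.075,.085)):
    q=Q[(Q[:,2]>lo)&(Q[:,2]<hi)];print(lo,len(q),np.polyfit(q[:,0],q[:,1],1) if len(q)>20 else 0)
t=capture("top");C=cloud(t);P=C.reshape(-1,3)
k=(P[:,0]>p[0]-.02)&(P[:,0]<.625)&(abs(P[:,1]-p[1])<.03)&(P[:,2]>.07)&(P[:,2]<.09);q=P[k]
print(len(q),np.polyfit(q[:,0],q[:,1],1) if len(q)>10 else q)
E
```

```text
[(array([ 535.3, -413.7]), array([129.3,  88.9]), 87.0, array([ 534.4, -413.5]), 1392)]
[0.45627611 0.18411431 0.08095356] [ 3.14016502 -0.02134712  0.0053083 ] [ 0.16  0.55  1.87 -0.    0.72  1.74]
2074 [0.06379085 0.16005951] [0.5552082  0.19581338 0.05962534]
0.03 924 [0.06205071 0.16216597]
0.06 511 [0.0648709  0.16001991]
0.075 515 [0.06638576 0.15586091]
234 [0.06250116 0.15285524]
```

View pics/e.png

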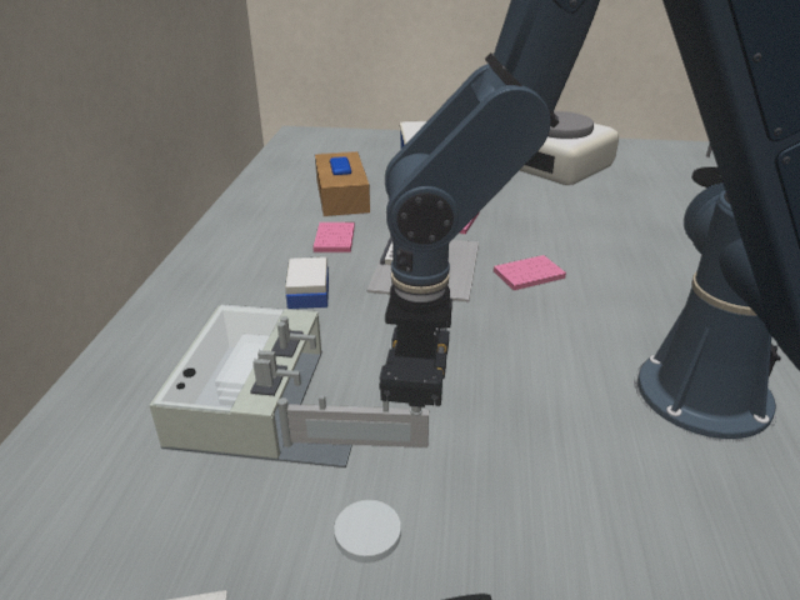

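The gate stands about 0.08 rad short of square, with the gripper on the post at about (415,400). I'll swing it the rest of the way.

Request:
servo_tool([
  [1,-5,0],
  [0,-5,0],
  [0,-5,0],
  [0,0,0],
  [0,0,0],
], hand=[1,1,1,1,1], spin=[0,0,0,0,0])

```text
clock: 34.25
tool_pos: [0.4558, 0.1995, 0.0808]
orientation: [3.141, -0.023, -0.001]
ft_force: [3.6, -2.8, 3.8]
grip_width: 0.0131
grasp_force: 50.0
```

```bash
cat > gate.py <<'E'
from rig import *
from h import *
st=get_state();p=st["tool_pos"];print(p,st["ft_force"])
for n in("side","top"):
    P=cloud(capture(n)).reshape(-1,3)
    k=(P[:,0]>p[0]+.03)&(P[:,0]<.625)&(abs(P[:,1]-p[1])<.03)&(P[:,2]>(.03 if n=="side" else .07))&(P[:,2]<.085)
    q=P[k];print(n,len(q),np.polyfit(q[:,0],q[:,1],1))
# incubator yaw from roof front edge / outer left wall
P=cloud(capture("side")).reshape(-1,3)
k=(P[:,0]>.68)&(P[:,0]<.80)&(P[:,1]>.20)&(P[:,1]<.24)&(P[:,2]>.02)&(P[:,2]<.08);q=P[k]
print("left wall slope",len(q),np.polyfit(q[:,0],q[:,1],1))
E
python3 gate.py; python3 plate.py
```

```text
[0.45577745 0.19954951 0.08084683] [ 3.59632075 -2.77317322  3.76722114]
side 1946 [-0.0184067   0.21320417]
top 230 [-0.01556947  0.20364664]
left wall slope 1538 [-0.019865   0.2385581]
[(array([ 535.4, -413.6]), array([129.2,  89.1]), 86.8, array([ 534.3, -413.5]), 1390)]
[0.45580663 0.19945514 0.08085493] [ 3.14137399e+00 -2.35692583e-02 -8.18392022e-04] [ 0.19  0.55  1.86 -0.    0.73  1.77]
```

The gate's slope (-0.018) matches the incubator wall's (-0.020), so it stands square, and the plate is still home.

```bash
python3 -c "
from rig import *
print(hand_in())"
```

```text
the job is handed in; nothing more can be done
None
```

The job is handed in at about 34 s: plate home against both stops, pin catch then tab catch squeezed together, and the gate held square to the incubator's front by its post; the arm was kept clear of the vial, dish and tip box, though I did not re-measure their positions.

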